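# Let the dowel out of the lever hopper and ease its lid shut

### The job

A short wooden dowel waits behind the clear lid of the small grey hopper on the bench: with the fingertips, press the hopper's lever down by the tread at its front end until the lid stands wide open and the dowel has rolled out into the tray. Then let the lever come up slowly under your fingertips, so that the lid comes down gently and shuts without slamming, and take the hand away. Work the lever alone: do not touch the lid or the dowel, and leave everything else on the bench where it is.

Things in the scene. Friction and masses are not known exactly. Their poses are not given: they have to be found in the camera images.
- hopper: Small grey steel hopper fixed to the bench, placed and turned anew each time. Origin: on the bench under the middle of its box part; x points to its back, y to its left, z up; at yaw 0 its front faces the robot. Box part: x -62 to +62, y -48 to +48 mm, 131 mm high with the lid; inside, a ramp falls to the front and ends 55 mm up. The lever runs along its right (-y) side; nothing stands above lever or tread.
- tray (a point): Middle of the rubber floor of the open tray in front of the box part; hopper frame x -105, y 0, z 14 mm. Inside about 85 (x) by 84 mm (y); walls 6 mm thick, tops 40 mm above the bench. The floor falls slightly to the front (away from the box).
- hopper_lever (a joint): Lever, rad: 0 = up (tread raised, lid shut), 0.40 = pressed to its stop. Turns on a level axis along hopper y at hopper x -16, z 65 mm; the tread is about 150 mm in front of it. A push rod links it to the lid: lid angle = about 2.25 x lever angle. Pressing takes 2 to 6 N down on the tread. There is no catch: let go, the lid's weight brings the lever up and the lid slams.
- tread (a point): Middle of the upper face of the lever's tread, a ribbed metal plate 44 (hopper x) by 60 mm (y), 6 mm thick, pressed from above. In the hopper's frame x -165, y -90, z 105 mm with the lever up, tilted 0.2 rad down to the rear; pressed, it goes down about 60 mm in an arc (under 5 mm to front or back) to z 44 mm, tilted 0.2 rad down to the front.
- hopper_lid (a joint): Clear plastic lid with dark metal edges (top plate and front flap) hinged along the hopper's top rear edge, rad: 0 = shut, 0.9 = wide open (lever fully down). Above 0.7 counts as wide open, below 0.04 as shut. Coming down faster than 2 rad/s is slamming (tread rising faster than about 0.13 m/s); let go, it falls faster than that.
- lid_edge (a point): Middle of the lower edge of the lid's front flap; hopper frame x -70, y 0, z 65 mm when shut. It swings up and back, away from the tread.
- dowel: Plain wooden dowel, 24 mm thick, 70 mm long, 30 g; origin at its middle, y along its length. It lies across the ramp against the inside of the lid's flap, about 72 mm above the bench, and rolls out into the tray by itself within about a second of the lid opening; in the tray its middle is about 25 mm above the bench.
- offcut_2: Bystander, not to be moved: dark red-brown wooden block, 45x90x30 mm, lying flat left of the hopper.
- bench_dog_1: Bystander, not to be moved: turned wooden peg with a thick foot, 29 mm across, 65 mm tall, standing right of the hopper.
- pencil: Bystander, not to be moved: red pencil, 195 mm long, 12 mm thick, lying nearer the robot.
- tape_measure: Bystander, not to be moved: yellow tape measure, 33x81x66 mm, standing at the left.
- sanding_block: Bystander, not to be moved: cork sanding block, 65x112x36 mm, at the left.
- glue_bottle: Bystander, not to be moved: glue bottle, 65 mm across, 199 mm tall, standing at the back left.

How it is judged:
On the way, in this order (a step that is already met when the one before it is completed fails the run):
1. the lid is wide open (more than 0.7 rad) and the dowel lies in the tray (value of joint hopper_lid above 0.7 rad and x of dowel in the frame of hopper between -0.152 and -0.062 m and y of dowel in the frame of hopper between -0.045 and 0.045 m and z of dowel in the frame of hopper between 0 and 0.045 m), for 0.2 s.
2. the lid is down again (less than 0.04 rad) (value of joint hopper_lid below 0.04 rad), for 0.2 s.
At the end, for the whole second after the job is handed in: The lid is shut (under 0.04 rad) with the lever up (under 0.03 rad), and the dowel lies still within the tray's walls (value of joint hopper_lid below 0.04 rad and value of joint hopper_lever below 0.03 rad and x of dowel in the frame of hopper between -0.152 and -0.062 m and y of dowel in the frame of hopper between -0.045 and 0.045 m and z of dowel in the frame of hopper between 0 and 0.045 m and linear speed of dowel below 0.05 m/s); the robot touches nothing.
It fails at once if the lid slams: it comes down faster than 2 rad/s (velocity of joint hopper_lid below -2 rad/s).
It fails at once if the robot touches the lid (contact force between any of the arm, the fingers and hopper_lid above 0.5 N).
It fails at once if the robot touches the dowel (contact force between any of the arm, the fingers and dowel above 0.3 N).
It fails at once if another thing on the bench is moved by more than 20 mm (distance of any of offcut_2, bench_dog_1, pencil, tape_measure, sanding_block, glue_bottle from where it was at the start of the episode above 0.02 m).
It also fails if it takes over 38 s, if anything falls off the work surface, if the arm or the gripper's body presses on something with over 40 N, if the wrist force passes 120 N, or if a joint passes its speed limit or range.

### The arm

A 7-joint arm with a two-finger parallel gripper is mounted at the origin on the work surface; the furniture and walls round the work are solid. World frame = base frame: x ahead of the robot, y to its left, z up, the work surface at z = 0. Lengths are in m, angles in rad, forces in N, time in s.
With the tool pointing down it reaches from about 0.4 to 0.875 m from the base axis. Payload 19.3 kg.
Tool frame: the origin (TCP) lies at the very end of the fingers, on their centre line; the grasp point (between the pads) lies 19 mm behind it; z points along the fingers, x is the direction in which the jaws open and shut, and the axes are right-handed (so a half turn about z gives the same grasp; the last joint's range is limited). The gripper opens to 85 mm and grips with 20 to 120 N. Pads are 22 mm wide; open, the fingers measure 114 mm over their backs; the gripper's body (76 mm by 85 mm) begins 54 mm behind the grasp point. The pads swing forward as they close: fully open they stand 13 mm farther back than shut.
Start: joints at [-1.388, 0.521, -0.036, 1.599, 0.021, 1.021, -0.113], TCP at [0.156, 0.605, 0.231] pointing down, gripper open.
Joint ranges: [-2.91, 2.91], [-0.3, 2.13], [-1.5, 1.42], [0.17, 2.43], [-1.26, 4.41], [0.16, 1.93], [-2.52, 2.52]. Speed limits (rad/s): [1.89, 1.89, 2.39, 2.39, 3.01, 3.01, 3.01].

### API

Orientations are given as [roll, pitch, yaw] about the fixed x, y, z axes, in that order (R = Rz(yaw) Ry(pitch) Rx(roll)).
In Python, from workcell import observe, eyes, job_done gives the robot as it stands. The module is installed in compiled form; this text tells all that it offers.
- The arm moves only by the shell command python3 -m pendant 'ROWS' [FORCE]. ROWS is JSON, a list of rows, each an object of numbers: "dx", "dy", "dz": the shift along the tool's x, y, z in mm; "ax", "ay", "az": the turn, a rotation vector about the tool's x, y, z in degrees; "claw": the finger opening in mm, from 0 to 85.4. A call has 1 to 10 rows; each row is the pose to reach, as a shift and turn from the pose commanded when the call began, along the tool's axes at that moment; what a row does not reach only later rows make up. A row lasts 1/12 s, in which the tool goes at most 41.7 mm and 7.16 degrees, less where a joint would pass 70% of its speed; a pose out of reach is approached as far as the arm can. A call with a gripper value outside its range is refused whole. The fingers move at their own pace and stop on an object; FORCE is the grip in N (left out, the last holds). Time passes only in rows, so rows that repeat a pose let the fingers close. It gives the time, the measured TCP pose, the force and the opening at its end, in the units of the state.
- observe(): the state, without advancing time (a new reading comes with each control period).
- eyes.grab_frame(name): name is "scene" or "side" or "wrist"; returns a dict with "image" (480x640x3 uint8, blue, green, red), "fovy" (degrees; the focal length in pixels is half the picture's height over the tangent of half this angle, whatever the lens; pixels are square), "cx", "cy" (the principal point, pixels), "dist" ([k1, k2, p1, p2, k3] as OpenCV has them; the pictures are not rectified), "view" (4x4, takes a point from world to camera coordinates). Camera axes: x right, y up, looking along -z (the intrinsics and any distortion apply to the point x, -y, -z); pixel columns grow to the right and rows downward; lengths in m; the calibration is good to about 2 mm. A picture is of the moment at which its call begins. There is no depth.
- job_done(): hands the job in, once; it reports no verdict.
The state is a dict: "clock": time; "qpos": joint angles; "qd": joint speeds; "joint_efforts": joint torques, N m; "position": TCP position; "tool_rot": TCP orientation; "force": force on the tool from outside, world axes, zero at the start; "moment": the same for the moment, N m; "grip_width": finger opening in m.
Only numpy, scipy, OpenCV 4.12 (cv2) and the standard library are available. Lean on these libraries where they do the work, as an engineer would, in place of code of your own. Each camera call takes 0.05 s, during which the arm holds its last target.

## Working session

There is one attempt and no reset: what is moved stays moved. The work goes in short steps, Python scripts to look and compute and a shell command to move; the robot and the scene stay as the last step left them, time stands still between calls to the robot, and variables do not carry over. Pictures are saved under pics/ and viewed, and the job is handed in when it is done.

```bash
mkdir -p pics; cat > h.py <<'E'
import numpy as np, cv2
from scipy.spatial.transform import Rotation as R
from workcell import observe, eyes
def grab(n,f):
    d=eyes.grab_frame(n); cv2.imwrite(f,d["image"]); np.savez(f[:-4]+".npz",**{k:d[k] for k in d})
    return d
def cam(f):
    d=np.load(f[:-4]+".npz"); h=d["image"].shape[0]; fl=h/2/np.tan(np.radians(float(d["fovy"]))/2)
    K=np.array([[fl,0,float(d["cx"])],[0,fl,float(d["cy"])],[0,0,1]]); return K,np.array(d["dist"],float),np.array(d["view"])
def proj(f,P):
    K,D,V=cam(f); M=np.diag([1,-1,-1.])@V[:3]
    rv=cv2.Rodrigues(M[:,:3])[0]
    return cv2.projectPoints(np.array(P,float).reshape(-1,1,3),rv,M[:,3],K,D)[0].reshape(-1,2)
def ray(f,uv):
    K,D,V=cam(f); p=cv2.undistortPoints(np.array(uv,float).reshape(-1,1,2),K,D).reshape(-1,2)
    Rw=V[:3,:3]; c=-Rw.T@V[:3,3]
    d=np.c_[p[:,0],-p[:,1],-np.ones(len(p))]@Rw; return c,d
def atz(f,uv,z):
    c,d=ray(f,uv); z=np.broadcast_to(z,(len(d),)); return c+d*((z-c[2])/d[:,2])[:,None]
E
python3 - <<'E'
from h import *
print(observe())
for n in("scene","side","wrist"):
    d=grab(n,f"pics/{n}0.png"); print(n,d["fovy"],d["dist"],-d["view"][:3,:3].T@d["view"][:3,3])
E
```

```text
{'clock': 0.0, 'qpos': array([-1.38818668,  0.52202734, -0.03632494,  1.59999787,  0.02120272,
        1.0210684 , -0.11280694]), 'qd': array([ 1.91133249e-04,  6.15079369e-05, -1.41039136e-03,  9.40489132e-05,
        7.53081986e-04,  4.54858802e-04, -2.02765040e-03]), 'joint_efforts': array([ 1.63746241e-03, -9.27082300e+01,  1.98024295e+00, -3.69943929e+01,
        1.78716896e-02,  8.14045896e-03,  7.54674420e-05]), 'position': array([0.15628354, 0.60480828, 0.23072107]), 'tool_rot': array([3.14151075e+00, 1.11289232e-03, 1.31796882e+00]), 'force': array([ 0.65513221,  0.11706379, -0.15454995]), 'moment': array([-0.03994138,  0.00228033,  0.01447933]), 'grip_width': 0.08543091334767558}
scene 57.58655985762668 [-0.00494456  0.          0.          0.          0.        ] [-0.11443546 -0.53924863  0.78590488]
side 42.917018529083805 [0.03669246 0.         0.         0.         0.        ] [ 0.52339113 -1.08288386  0.64569599]
wrist 70.26613640948406 [-0.04509621  0.          0.          0.          0.        ] [0.08967272 0.62279761 0.37358923]
```

View pics/scene0.png

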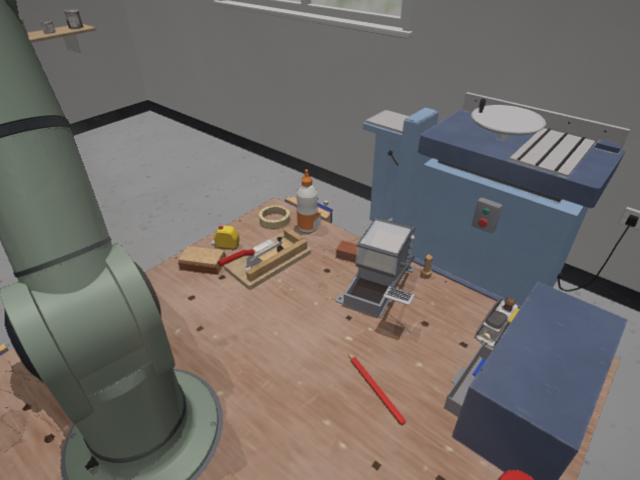

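View pics/side0.png

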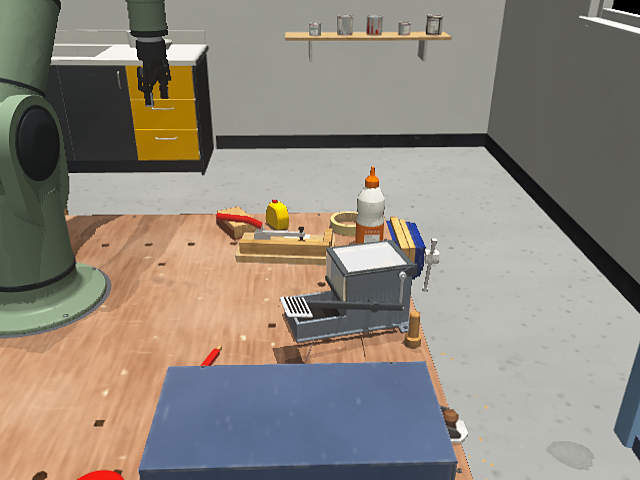

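```bash
python3 - <<'E'
import cv2
a=cv2.imread("pics/scene0.png")[200:325,320:450]; cv2.imwrite("pics/sc.png",cv2.resize(a,None,fx=4.6,fy=4.6,interpolation=cv2.INTER_CUBIC))
a=cv2.imread("pics/side0.png")[230:355,270:430]; cv2.imwrite("pics/sd.png",cv2.resize(a,None,fx=4.6,fy=4.6,interpolation=cv2.INTER_CUBIC))
E
```

```text
(no output)
```

View pics/sc.png

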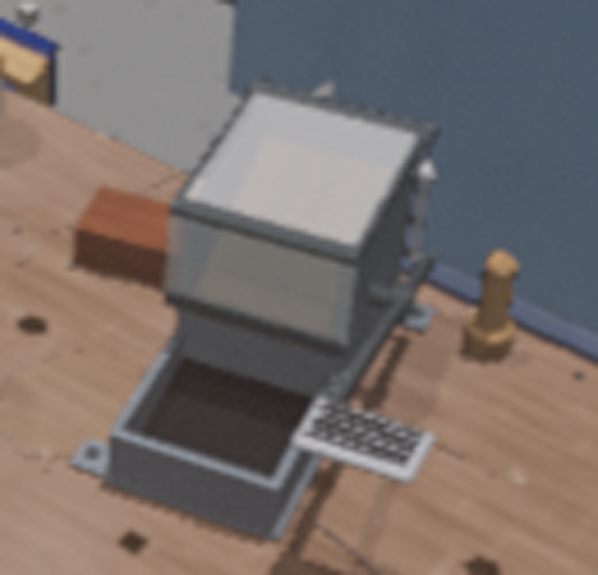

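View pics/sd.png

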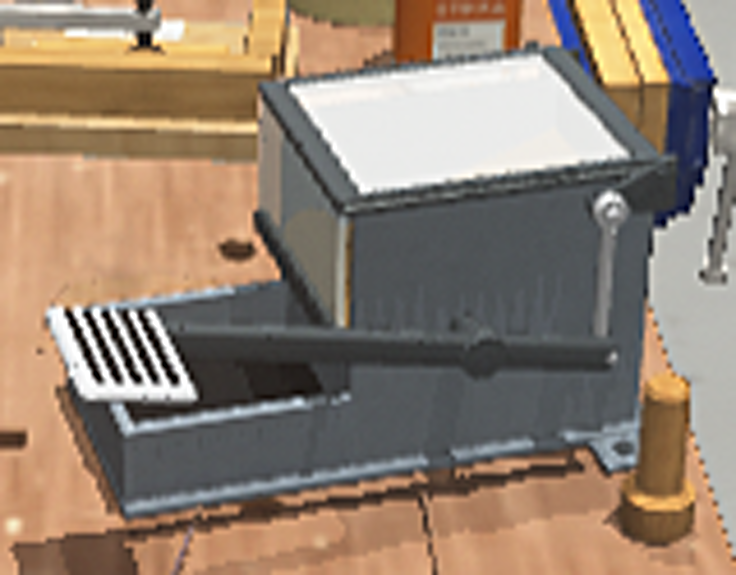

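```bash
cat > fit.py <<'E'
from h import *
from scipy.optimize import least_squares
s=4.6
obs=[]
def tr(a,b): 
    return [-165+a*21.6,-90+b*30,105-a*4.4]
for f,o,L in (("pics/scene0.png",(320,200),[((297,440),tr(-1,1)),((408,478),tr(-1,-1)),((433,432),tr(1,-1)),((320,400),tr(1,1)),((110,432),[-153.5,48,40]),((280,487),[-153.5,-48,40]),((437,130),[64,-50,131]),((255,85),[64,50,131])]),
 ("pics/side0.png",(270,230),[((48,310),tr(-1,1)),((82,400),tr(-1,-1)),((200,400),tr(1,-1)),((160,307),tr(1,1)),((122,430),[-153.5,-48,40])])):
    for uv,P in L: obs.append((f,[o[0]+uv[0]/s,o[1]+uv[1]/s],P))
def W(p,P):
    c,sn=np.cos(p[2]),np.sin(p[2]); P=np.array(P)/1000
    return np.array([p[0]+c*P[0]-sn*P[1],p[1]+sn*P[0]+c*P[1],P[2]])
def res(p): return np.concatenate([proj(f,W(p,P))[0]-uv for f,uv,P in obs])
if __name__=="__main__":
    r=least_squares(res,[0.65,-0.1,0],loss="soft_l1"); p=r.x; print(p); print(res(p).reshape(-1,2).round(1).tolist())
    for n,P in dict(tread=[-165,-90,105],down=[-165,-90,44],front=[-175,-90,105],lidR=[-70,-48,131]).items(): print(n,W(p,P).round(4))
E
python3 fit.py
```

```text
[ 0.66375705 -0.09624625  0.24360161]
[[-0.8, -0.1], [1.6, 0.2], [1.4, 0.3], [0.3, -0.7], [-0.0, -0.0], [0.5, 0.4], [-1.5, -1.8], [1.5, -1.4], [-1.2, -1.0], [-0.2, -1.8], [0.1, -1.1], [-0.8, 0.5], [0.3, 0.5]]
tread [ 0.5253 -0.2234  0.105 ]
down [ 0.5253 -0.2234  0.044 ]
front [ 0.5156 -0.2258  0.105 ]
lidR [ 0.6074 -0.1597  0.131 ]
```

```bash
python3 - <<'E'
from h import *
from fit import W
p=[0.66375705,-0.09624625,0.24360161]
s=observe(); T=R.from_euler("xyz",s["tool_rot"]).as_matrix()
for P in ([.42,.40,.27],[.53,0.05,.27],[*W(p,[-168,-91,0])[:2],.16]):
    print(P,(T.T@(np.array(P)-s["position"])*1000).round(1))
E
```

```text
[0.42, 0.4, 0.27] [-132.5  306.6  -39. ]
[0.53, 0.05, 0.27] [-443.8  500.6  -38.8]
[np.float64(0.5226663057926112), np.float64(-0.22508103528334333), 0.16] [-711.9  562.3   71.5]
```

```bash
python3 -m pendant '[{"dx":-130,"dy":300,"dz":-40,"claw":0},{"dx":-130,"dy":300,"dz":-40,"claw":0},{"dx":-130,"dy":300,"dz":-40,"claw":0},{"dx":-130,"dy":300,"dz":-40,"claw":0},{"dx":-130,"dy":300,"dz":-40,"claw":0},{"dx":-130,"dy":300,"dz":-40,"claw":0},{"dx":-130,"dy":300,"dz":-40,"claw":0},{"dx":-130,"dy":300,"dz":-40,"claw":0},{"dx":-130,"dy":300,"dz":-40,"claw":0},{"dx":-130,"dy":300,"dz":-40,"claw":0}]'
```

```text
schema error: expected keys dx, dy, dz, ax, ay, az, claw
```

All keys are needed.

```bash
python3 -m pendant '[{"dx":-130,"dy":300,"dz":-40,"ax":0,"ay":0,"az":0,"claw":0},{"dx":-130,"dy":300,"dz":-40,"ax":0,"ay":0,"az":0,"claw":0},{"dx":-130,"dy":300,"dz":-40,"ax":0,"ay":0,"az":0,"claw":0},{"dx":-130,"dy":300,"dz":-40,"ax":0,"ay":0,"az":0,"claw":0},{"dx":-130,"dy":300,"dz":-40,"ax":0,"ay":0,"az":0,"claw":0},{"dx":-130,"dy":300,"dz":-40,"ax":0,"ay":0,"az":0,"claw":0},{"dx":-130,"dy":300,"dz":-40,"ax":0,"ay":0,"az":0,"claw":0},{"dx":-130,"dy":300,"dz":-40,"ax":0,"ay":0,"az":0,"claw":0},{"dx":-130,"dy":300,"dz":-40,"ax":0,"ay":0,"az":0,"claw":0}]' 20; python3 -c "
from h import *
s=observe();print(s['qpos'].round(2))"
```

```text
clock: 0.9
position: [0.4206, 0.3985, 0.2722]
tool_rot: [3.138, 0.001, 1.309]
force: [1.9, -0.6, 0.4]
grip_width: 0.0002
[-0.89  0.41  0.04  1.68 -0.01  1.05  0.46]
```

```bash
python3 -m pendant '[{"dx":-310,"dy":195,"dz":0,"ax":0,"ay":0,"az":0,"claw":0},{"dx":-310,"dy":195,"dz":0,"ax":0,"ay":0,"az":0,"claw":0},{"dx":-310,"dy":195,"dz":0,"ax":0,"ay":0,"az":0,"claw":0},{"dx":-310,"dy":195,"dz":0,"ax":0,"ay":0,"az":0,"claw":0},{"dx":-310,"dy":195,"dz":0,"ax":0,"ay":0,"az":0,"claw":0},{"dx":-310,"dy":195,"dz":0,"ax":0,"ay":0,"az":0,"claw":0},{"dx":-310,"dy":195,"dz":0,"ax":0,"ay":0,"az":0,"claw":0},{"dx":-310,"dy":195,"dz":0,"ax":0,"ay":0,"az":0,"claw":0},{"dx":-310,"dy":195,"dz":0,"ax":0,"ay":0,"az":0,"claw":0},{"dx":-310,"dy":195,"dz":0,"ax":0,"ay":0,"az":0,"claw":0}]'; python3 - <<'E'
from h import *
s=observe(); T=R.from_euler("xyz",s["tool_rot"]).as_matrix();print(s['qpos'].round(2),s["position"])
for P in ([.523,-.225,.16],):
    print(P,(T.T@(np.array(P)-s["position"])*1000).round(1))
E
```

```text
clock: 1.73
position: [0.5267, 0.0484, 0.2714]
tool_rot: [3.14, 0.002, 1.31]
force: [-1.2, -0.4, -1.2]
grip_width: -0.0002
[-0.34  0.33  0.17  1.81 -0.06  1.01  1.17] [0.5267405  0.04840464 0.27138887]
[0.523, -0.225, 0.16] [-264.9   66.7  112. ]
```

```bash
python3 -m pendant '[{"dx":-265,"dy":67,"dz":0,"ax":0,"ay":0,"az":0,"claw":0},{"dx":-265,"dy":67,"dz":0,"ax":0,"ay":0,"az":0,"claw":0},{"dx":-265,"dy":67,"dz":0,"ax":0,"ay":0,"az":0,"claw":0},{"dx":-265,"dy":67,"dz":0,"ax":0,"ay":0,"az":0,"claw":0},{"dx":-265,"dy":67,"dz":0,"ax":0,"ay":0,"az":0,"claw":0},{"dx":-265,"dy":67,"dz":0,"ax":0,"ay":0,"az":0,"claw":0},{"dx":-265,"dy":67,"dz":40,"ax":0,"ay":0,"az":0,"claw":0},{"dx":-265,"dy":67,"dz":80,"ax":0,"ay":0,"az":0,"claw":0},{"dx":-265,"dy":67,"dz":110,"ax":0,"ay":0,"az":0,"claw":0},{"dx":-265,"dy":67,"dz":110,"ax":0,"ay":0,"az":0,"claw":0}]'; python3 - <<'E'
from h import *
s=observe(); T=R.from_euler("xyz",s["tool_rot"]).as_matrix();print(s['qpos'].round(2),s["position"])
P=[.523,-.225,.12]
print(P,(T.T@(np.array(P)-s["position"])*1000).round(1))
a=grab("scene","pics/s1.png")["image"][200:325,320:450]
b=grab("side","pics/d1.png")["image"][180:355,250:430]
c=np.hstack([cv2.resize(a,(400,385)),cv2.resize(b,(396,385))]); cv2.imwrite("pics/c1.png",c)
E
```

```text
clock: 2.57
position: [0.5212, -0.2172, 0.1558]
tool_rot: [-3.133, -0.0, 1.317]
force: [-0.8, 0.8, -1.0]
grip_width: -0.0001
[ 0.13  0.54  0.23  1.83 -0.16  0.8   1.75] [ 0.52115245 -0.21717438  0.1557959 ]
[0.523, -0.225, 0.12] [-7.1  4.1 35.8]
```

View pics/c1.png

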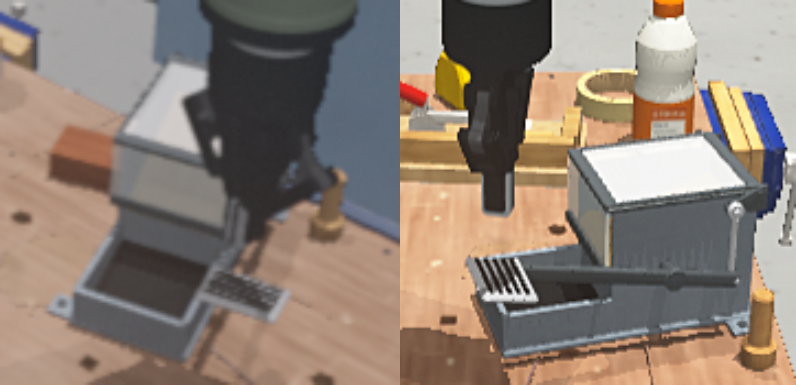

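```bash
python3 -c "
from h import *
s=observe();print(s['position'],s['force'],s['tool_rot'])"; python3 -m pendant '[{"dx":0,"dy":0,"dz":10,"ax":0,"ay":0,"az":0,"claw":0},{"dx":0,"dy":0,"dz":20,"ax":0,"ay":0,"az":0,"claw":0},{"dx":0,"dy":0,"dz":30,"ax":0,"ay":0,"az":0,"claw":0},{"dx":0,"dy":0,"dz":40,"ax":0,"ay":0,"az":0,"claw":0},{"dx":0,"dy":0,"dz":45,"ax":0,"ay":0,"az":0,"claw":0},{"dx":0,"dy":0,"dz":45,"ax":0,"ay":0,"az":0,"claw":0}]'
```

```text
[ 0.52398054 -0.21787045  0.16154438] [ 1.36890649 -0.13078962  0.58636114] [-3.14001325e+00  9.20139206e-05  1.31806119e+00]
clock: 3.17
position: [0.5236, -0.2178, 0.1151]
tool_rot: [-3.14, -0.0, 1.318]
force: [0.3, -0.3, -0.6]
grip_width: -0.0001
```

```bash
python3 -m pendant '[{"dx":-7,"dy":2,"dz":5,"ax":0,"ay":0,"az":0,"claw":0},{"dx":-7,"dy":2,"dz":11,"ax":0,"ay":0,"az":0,"claw":0},{"dx":-7,"dy":2,"dz":17,"ax":0,"ay":0,"az":0,"claw":0},{"dx":-7,"dy":2,"dz":23,"ax":0,"ay":0,"az":0,"claw":0},{"dx":-7,"dy":2,"dz":29,"ax":0,"ay":0,"az":0,"claw":0},{"dx":-7,"dy":2,"dz":35,"ax":0,"ay":0,"az":0,"claw":0},{"dx":-7,"dy":2,"dz":35,"ax":0,"ay":0,"az":0,"claw":0}]'; python3 - <<'E'
from h import *
s=observe();print(s["position"],s["force"])
a=grab("scene","pics/s2.png")["image"][200:325,320:450]
b=grab("side","pics/d2.png")["image"][180:355,250:430]
c=np.hstack([cv2.resize(a,(400,385)),cv2.resize(b,(396,385))]); cv2.imwrite("pics/c2.png",c)
E
```

```text
clock: 3.75
position: [0.5239, -0.225, 0.08]
tool_rot: [-3.14, -0.0, 1.318]
force: [-1.1, -1.6, 3.2]
grip_width: 0.0002
[ 0.52392204 -0.22501102  0.08003714] [-1.12522218 -1.5736524   3.22970515]
```

View pics/c2.png

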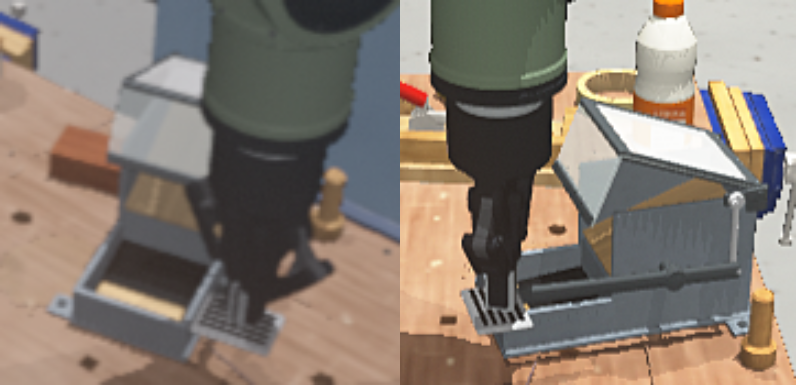

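```bash
python3 -m pendant '[{"dx":0,"dy":0,"dz":6,"ax":0,"ay":0,"az":0,"claw":0},{"dx":0,"dy":0,"dz":12,"ax":0,"ay":0,"az":0,"claw":0},{"dx":0,"dy":0,"dz":18,"ax":0,"ay":0,"az":0,"claw":0},{"dx":0,"dy":0,"dz":24,"ax":0,"ay":0,"az":0,"claw":0},{"dx":0,"dy":0,"dz":29,"ax":0,"ay":0,"az":0,"claw":0},{"dx":0,"dy":0,"dz":33,"ax":0,"ay":0,"az":0,"claw":0},{"dx":0,"dy":0,"dz":33,"ax":0,"ay":0,"az":0,"claw":0},{"dx":0,"dy":0,"dz":33,"ax":0,"ay":0,"az":0,"claw":0},{"dx":0,"dy":0,"dz":33,"ax":0,"ay":0,"az":0,"claw":0},{"dx":0,"dy":0,"dz":33,"ax":0,"ay":0,"az":0,"claw":0}]'; python3 - <<'E'
from h import *
s=observe();print(s["position"],s["force"])
a=grab("scene","pics/s3.png")["image"][200:325,320:450]
b=grab("side","pics/d3.png")["image"][180:355,250:430]
c=np.hstack([cv2.resize(a,(400,385)),cv2.resize(b,(396,385))]); cv2.imwrite("pics/c3.png",c)
E
```

```text
clock: 4.68
position: [0.5242, -0.2252, 0.0485]
tool_rot: [-3.141, -0.0, 1.318]
force: [-1.4, 0.7, 2.2]
grip_width: -0.0004
[ 0.5242447  -0.22524232  0.04847656] [-1.4268748   0.7498817   2.22496147]
```

View pics/c3.png

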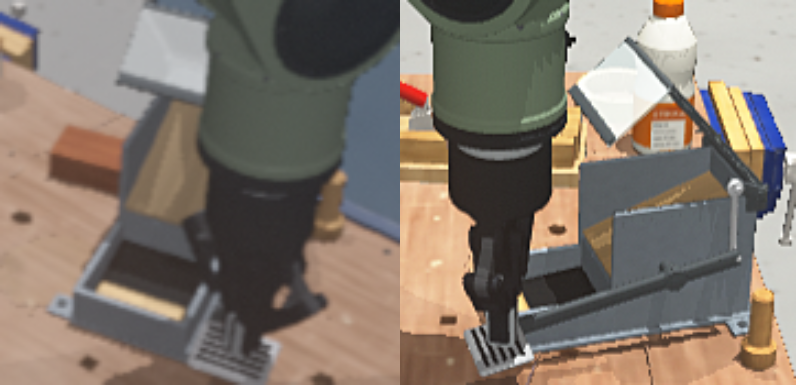

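```bash
python3 -m pendant '[{"dx":0,"dy":0,"dz":2,"ax":0,"ay":0,"az":0,"claw":0},{"dx":0,"dy":0,"dz":3,"ax":0,"ay":0,"az":0,"claw":0},{"dx":0,"dy":0,"dz":3,"ax":0,"ay":0,"az":0,"claw":0},{"dx":0,"dy":0,"dz":3,"ax":0,"ay":0,"az":0,"claw":0},{"dx":0,"dy":0,"dz":3,"ax":0,"ay":0,"az":0,"claw":0}]'; python3 - <<'E'
from h import *
from fit import W
p=[0.66375705,-0.09624625,0.24360161]
print(observe()["force"])
d=grab("side","pics/d4.png"); im=d["image"].copy()
for t,c in ((.7,(0,0,255)),(.8,(0,255,0)),(.9,(255,0,0))):
    pts=[]
    for x,y,z in ((-66,-50,131),(-66,50,131),(-70,50,65),(-70,-50,65)):
        v=(x-62,z-131); pts.append(W(p,[62+v[0]*np.cos(t)+v[1]*np.sin(t),y,131-v[0]*np.sin(t)+v[1]*np.cos(t)]))
    uv=proj("pics/d4.png",pts); print(t,uv.round(1).tolist())
b=im[180:280,320:440]; cv2.imwrite("pics/c4.png",cv2.resize(b,None,fx=5,fy=5))
E
```

```text
clock: 5.2
position: [0.5246, -0.2252, 0.0458]
tool_rot: [3.141, -0.0, 1.318]
force: [-3.0, 3.1, 15.4]
grip_width: -0.0001
[-3.03895894  3.0860173  15.42194374]
0.7 [[363.8, 227.9], [344.9, 205.6], [320.7, 232.3], [337.4, 256.5]]
0.8 [[369.0, 222.2], [349.6, 200.3], [323.0, 225.0], [340.0, 248.7]]
0.9 [[374.6, 217.0], [354.8, 195.5], [326.0, 217.8], [343.3, 241.1]]
```

View pics/c4.png

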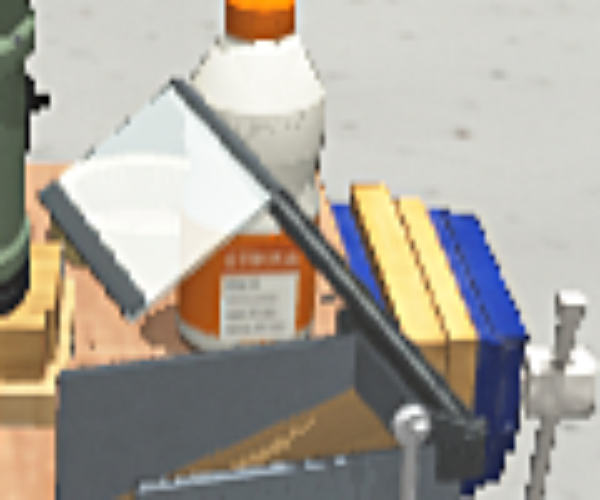

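The lid is at about 0.87 rad (its near corner is at pixel 374,220), the lever is on its stop, and the dowel is in the tray. Now I'll let it up slowly.

```bash
python3 -m pendant '[{"dx":0,"dy":0,"dz":-3,"ax":0,"ay":0,"az":0,"claw":0},{"dx":0,"dy":0,"dz":-6,"ax":0,"ay":0,"az":0,"claw":0},{"dx":0,"dy":0,"dz":-10,"ax":0,"ay":0,"az":0,"claw":0},{"dx":0,"dy":0,"dz":-14,"ax":0,"ay":0,"az":0,"claw":0},{"dx":0,"dy":0,"dz":-18,"ax":0,"ay":0,"az":0,"claw":0},{"dx":0,"dy":0,"dz":-22,"ax":0,"ay":0,"az":0,"claw":0},{"dx":0,"dy":0,"dz":-26,"ax":0,"ay":0,"az":0,"claw":0},{"dx":0,"dy":0,"dz":-30,"ax":0,"ay":0,"az":0,"claw":0},{"dx":0,"dy":0,"dz":-33,"ax":0,"ay":0,"az":0,"claw":0},{"dx":0,"dy":0,"dz":-36,"ax":0,"ay":0,"az":0,"claw":0}]'
python3 -m pendant '[{"dx":0,"dy":0,"dz":-3,"ax":0,"ay":0,"az":0,"claw":0},{"dx":0,"dy":0,"dz":-6,"ax":0,"ay":0,"az":0,"claw":0},{"dx":0,"dy":0,"dz":-9,"ax":0,"ay":0,"az":0,"claw":0},{"dx":0,"dy":0,"dz":-12,"ax":0,"ay":0,"az":0,"claw":0},{"dx":0,"dy":0,"dz":-15,"ax":0,"ay":0,"az":0,"claw":0},{"dx":0,"dy":0,"dz":-17,"ax":0,"ay":0,"az":0,"claw":0},{"dx":0,"dy":0,"dz":-19,"ax":0,"ay":0,"az":0,"claw":0},{"dx":0,"dy":0,"dz":-21,"ax":0,"ay":0,"az":0,"claw":0},{"dx":0,"dy":0,"dz":-23,"ax":0,"ay":0,"az":0,"claw":0},{"dx":0,"dy":0,"dz":-25,"ax":0,"ay":0,"az":0,"claw":0}]'
python3 -m pendant '[{"dx":0,"dy":0,"dz":-2,"ax":0,"ay":0,"az":0,"claw":0},{"dx":0,"dy":0,"dz":-4,"ax":0,"ay":0,"az":0,"claw":0},{"dx":0,"dy":0,"dz":-6,"ax":0,"ay":0,"az":0,"claw":0},{"dx":0,"dy":0,"dz":-8,"ax":0,"ay":0,"az":0,"claw":0},{"dx":0,"dy":0,"dz":-10,"ax":0,"ay":0,"az":0,"claw":0},{"dx":0,"dy":0,"dz":-12,"ax":0,"ay":0,"az":0,"claw":0},{"dx":0,"dy":0,"dz":-15,"ax":0,"ay":0,"az":0,"claw":0},{"dx":0,"dy":0,"dz":-18,"ax":0,"ay":0,"az":0,"claw":0}]'
python3 - <<'E'
from h import *
s=observe();print(s["position"],s["force"])
a=grab("scene","pics/s5.png")["image"][200:325,320:450]
b=grab("side","pics/d5.png")["image"][180:355,250:430]
c=np.hstack([cv2.resize(a,(400,385)),cv2.resize(b,(396,385))]); cv2.imwrite("pics/c5.png",c)
E
```

```text
clock: 6.08
position: [0.5249, -0.2253, 0.0818]
tool_rot: [3.14, -0.0, 1.318]
force: [1.8, 1.1, 3.8]
grip_width: -0.0002
clock: 6.92
position: [0.5243, -0.2253, 0.1064]
tool_rot: [-3.141, -0.0, 1.318]
force: [2.3, 0.5, 1.8]
grip_width: 0.0001
clock: 7.58
position: [0.5242, -0.2253, 0.1245]
tool_rot: [-3.141, 0.0, 1.318]
force: [0.2, -0.3, -0.5]
grip_width: 0.0
[ 0.52424553 -0.22533424  0.12454829] [ 0.17686483 -0.31540443 -0.54151685]
```

View pics/c5.png

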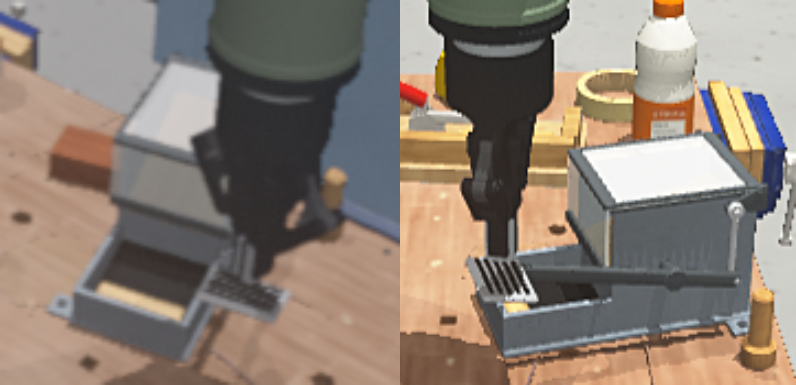

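The lid is shut, the lever is up and the dowel is in the tray. Next I'll take the hand well away.

```bash
python3 -m pendant '[{"dx":0,"dy":0,"dz":-20,"ax":0,"ay":0,"az":0,"claw":0},{"dx":0,"dy":0,"dz":-50,"ax":0,"ay":0,"az":0,"claw":0},{"dx":0,"dy":0,"dz":-80,"ax":0,"ay":0,"az":0,"claw":0},{"dx":0,"dy":0,"dz":-110,"ax":0,"ay":0,"az":0,"claw":0},{"dx":0,"dy":0,"dz":-130,"ax":0,"ay":0,"az":0,"claw":0},{"dx":0,"dy":0,"dz":-130,"ax":0,"ay":0,"az":0,"claw":0},{"dx":0,"dy":0,"dz":-130,"ax":0,"ay":0,"az":0,"claw":0},{"dx":0,"dy":0,"dz":-130,"ax":0,"ay":0,"az":0,"claw":0},{"dx":0,"dy":0,"dz":-130,"ax":0,"ay":0,"az":0,"claw":0}]'
python3 - <<'E'
from h import *
a=grab("scene","pics/s6.png")["image"]
b=grab("side","pics/d6.png")["image"]
d=np.abs(b[230:355,270:430].astype(int)-cv2.imread("pics/side0.png")[230:355,270:430]).max(2); print((d>40).sum())
c=np.hstack([cv2.resize(a[160:400,160:480],(400,300)),cv2.resize(b[180:355,250:430],(396,300))]); cv2.imwrite("pics/c6.png",c)
E
```

```text
clock: 8.43
position: [0.5238, -0.2251, 0.2532]
tool_rot: [-3.14, -0.0, 1.318]
force: [0.0, -0.1, 0.7]
grip_width: -0.0003
388
```

View pics/c6.png

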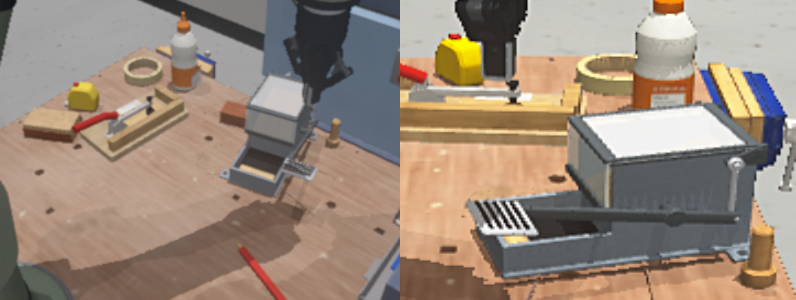

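```bash
python3 -c "
from workcell import job_done
print(job_done())"
```

```text
the job is handed in; nothing more can be done
None
```

I pressed the hopper's lever by its tread, and the dowel rolled out into the tray. I then let the lever up slowly, took the hand away and handed the job in at about 8.5 s.

- **Opening:** The lever went down to its stop (15 N at the wrist). The side picture put the lid at about 0.87 rad, measured from the fitted hopper pose. The dowel was already in the tray.
- **Closing:** I let the tread up at no more than about 48 mm/s, against a slamming limit of about 130 mm/s. Upward force at the fingertips (3.8 N, then 1.8 N) showed they were still on the tread near the top. I had no direct reading of lid speed.
- **Last checks:** The last pictures show the lid shut, the lever up and the dowel in the tray. The hand is clear at z 0.25 m with about 0 N on it. The bystanders look to be where they were; I judged that by eye and did not measure it.

None of my checks failed. The camera fit left errors of up to about 2.3 pixels. The first approach ended about 7 mm to one side, which I corrected before pressing.

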